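# Raise the heat shield of the brazing hearth and hang the torch rest

### The job

Use up all the loose fire blocks to raise the hearth's heat-shield wall in running bond: lay each block lengthwise along the middle of the row of mortared slabs, centred over a joint of the course below, with the same narrow gaps as the slabs, first one over each of the slabs' three joints and only then the next course up. When every block is laid, take the sprung torch-rest clip off the narrow plate and clip it upright on the top edge of the wide plate, well down and with a jaw on each side; leave the spray can, mug and bin alone.

Things in the scene. Friction and masses are not known exactly. Their poses are not given: they have to be found in the camera images.
- block1: loose cream fire block, a square bar 96 x 48 x 48 mm, about 0.2 kg, all blocks alike; origin at its centre, x along its 96 mm length (any of its four long faces may be up). Lies on the bench at the start, right of the hearth. Between four and six of block1..block6 are present.
- block2: loose cream fire block, a square bar 96 x 48 x 48 mm, about 0.2 kg, all blocks alike; origin at its centre, x along its 96 mm length (any of its four long faces may be up). Lies on the bench at the start, right of the hearth. Between four and six of block1..block6 are present.
- block3: loose cream fire block, a square bar 96 x 48 x 48 mm, about 0.2 kg, all blocks alike; origin at its centre, x along its 96 mm length (any of its four long faces may be up). Lies on the bench at the start, right of the hearth. Between four and six of block1..block6 are present.
- block4: loose cream fire block, a square bar 96 x 48 x 48 mm, about 0.2 kg, all blocks alike; origin at its centre, x along its 96 mm length (any of its four long faces may be up). Lies on the bench at the start, right of the hearth. Between four and six of block1..block6 are present.
- block5: loose cream fire block, a square bar 96 x 48 x 48 mm, about 0.2 kg, all blocks alike; origin at its centre, x along its 96 mm length (any of its four long faces may be up). Lies on the bench at the start, right of the hearth. Between four and six of block1..block6 are present.
- block6: loose cream fire block, a square bar 96 x 48 x 48 mm, about 0.2 kg, all blocks alike; origin at its centre, x along its 96 mm length (any of its four long faces may be up). Lies on the bench at the start, right of the hearth. Between four and six of block1..block6 are present.
- hearth: fixed bottom course of the wall: 4 mortared cream fire slabs, each 96 mm long (y), 80 wide (x), 15 thick, in a row along y at 102 mm spacing (6 mm joints). Origin on the row's top face, 15 mm above the bench, over the middle of its 3 joints; the others are at y = -102 and +102 mm. z up, x across the wall. Laid blocks keep to the middle and the spacing of the slabs.
- seat_a1 (a point): where a block's centre belongs in the first course to be laid: 24 mm above the right joint of the slabs
- seat_a2 (a point): where a block's centre belongs in the first course to be laid: 24 mm above the middle joint of the slabs
- seat_a3 (a point): where a block's centre belongs in the first course to be laid: 24 mm above the left joint of the slabs
- seat_b1 (a point): where a block's centre belongs in the second course to be laid: 72 mm above the slabs, over the joint between its right and middle blocks below
- seat_b2 (a point): where a block's centre belongs in the second course to be laid: 72 mm above the slabs, over the joint between its middle and left blocks below
- seat_c1 (a point): where the centre of a sixth block belongs: 120 mm above the slabs, over the joint of the second course laid
- guard: the wide upright steel plate, fixed to the bench beyond the wall: 130 mm wide along y, 8 mm thick along x, top edge 80 mm above the bench; origin on the bench under its middle, z up; foot 50 mm deep (x), 6 mm thick. The clip is to end on its top edge.
- park: the narrow upright steel plate where the clip is parked: 50 mm wide along y, otherwise like the wide one (8 mm thick along x, 80 mm high, origin on the bench under its middle). It and the wide plate change places from start to start.
- clip: sprung hinged steel clip with a V torch rest 48 mm out on its +y side (up to 25 mm above the pin), 0.13 kg; starts upright on the narrow plate, pin 16 mm above its edge. Origin on the hinge pin, z up to the handles, x across the jaws, y along the pin. This body is the -x half, the jaw joint the +x half. Jaws reach 53 mm below the pin, rubber pads 28 mm wide. May go on either way round.
- clip_bar (a point): centre of the grip bar at the top of the clip's -x handle, at x -26, z +55 mm from the pin; a twin bar tops the +x handle. Bars are round rubber, 12 mm thick, 30 long in y; 64 mm over their outsides when clipped on a plate. Pinch them along x from above to part the jaws (about 8 N; 20 N is plenty): pinched to 42 mm the jaws stand about 26 mm apart. Let go and they shut.
- jaw (a joint): opening angle between the clip's two halves, rad: 0 when gripping an 8 mm plate, about -0.17 when shut on nothing, 0.4 when the bars are pinched to 42 mm, stop at 0.55; sprung shut
- spray: bystander: white spray can, 60 mm across, 110 mm high, beyond the plates; origin at the centre of its base
- mug: bystander: blue mug, 80 mm across, 90 mm high; origin at the centre of its base
- bin: bystander: small open blue parts bin, 120 x 100 x 60 mm, left of the wall; origin at the centre of its base
Not all that is in view belongs to the job. Leave any yellow look-alike of the block6 alone. What is shaped like the block3 but blue is not meant.

How it is judged (in metres and radians):
On the way, in this order (a step that is already met when the one before it is completed fails the run):
1. three blocks lie over the three joints of the slabs (((distance between block1 and seat_a1 below 0.016 m and angle between the x axis of block1 and the y axis of hearth, either way round below 0.14 rad) or (distance between block2 and seat_a1 below 0.016 m and angle between the x axis of block2 and the y axis of hearth, either way round below 0.14 rad) or (distance between block3 and seat_a1 below 0.016 m and angle between the x axis of block3 and the y axis of hearth, either way round below 0.14 rad) or (distance between block4 and seat_a1 below 0.016 m and angle between the x axis of block4 and the y axis of hearth, either way round below 0.14 rad) or (distance between block5 and seat_a1 below 0.016 m and angle between the x axis of block5 and the y axis of hearth, either way round below 0.14 rad) or (distance between block6 and seat_a1 below 0.016 m and angle between the x axis of block6 and the y axis of hearth, either way round below 0.14 rad)) and ((distance between block1 and seat_a2 below 0.016 m and angle between the x axis of block1 and the y axis of hearth, either way round below 0.14 rad) or (distance between block2 and seat_a2 below 0.016 m and angle between the x axis of block2 and the y axis of hearth, either way round below 0.14 rad) or (distance between block3 and seat_a2 below 0.016 m and angle between the x axis of block3 and the y axis of hearth, either way round below 0.14 rad) or (distance between block4 and seat_a2 below 0.016 m and angle between the x axis of block4 and the y axis of hearth, either way round below 0.14 rad) or (distance between block5 and seat_a2 below 0.016 m and angle between the x axis of block5 and the y axis of hearth, either way round below 0.14 rad) or (distance between block6 and seat_a2 below 0.016 m and angle between the x axis of block6 and the y axis of hearth, either way round below 0.14 rad)) and ((distance between block1 and seat_a3 below 0.016 m and angle between the x axis of block1 and the y axis of hearth, either way round below 0.14 rad) or (distance between block2 and seat_a3 below 0.016 m and angle between the x axis of block2 and the y axis of hearth, either way round below 0.14 rad) or (distance between block3 and seat_a3 below 0.016 m and angle between the x axis of block3 and the y axis of hearth, either way round below 0.14 rad) or (distance between block4 and seat_a3 below 0.016 m and angle between the x axis of block4 and the y axis of hearth, either way round below 0.14 rad) or (distance between block5 and seat_a3 below 0.016 m and angle between the x axis of block5 and the y axis of hearth, either way round below 0.14 rad) or (distance between block6 and seat_a3 below 0.016 m and angle between the x axis of block6 and the y axis of hearth, either way round below 0.14 rad))), for 0.2 s.
2. every loose block is laid in running bond (((distance between block1 and seat_a1 below 0.016 m and angle between the x axis of block1 and the y axis of hearth, either way round below 0.14 rad) or (distance between block1 and seat_a2 below 0.016 m and angle between the x axis of block1 and the y axis of hearth, either way round below 0.14 rad) or (distance between block1 and seat_a3 below 0.016 m and angle between the x axis of block1 and the y axis of hearth, either way round below 0.14 rad) or (distance between block1 and seat_b1 below 0.016 m and angle between the x axis of block1 and the y axis of hearth, either way round below 0.14 rad) or (distance between block1 and seat_b2 below 0.016 m and angle between the x axis of block1 and the y axis of hearth, either way round below 0.14 rad) or (distance between block1 and seat_c1 below 0.016 m and angle between the x axis of block1 and the y axis of hearth, either way round below 0.14 rad)) and ((distance between block2 and seat_a1 below 0.016 m and angle between the x axis of block2 and the y axis of hearth, either way round below 0.14 rad) or (distance between block2 and seat_a2 below 0.016 m and angle between the x axis of block2 and the y axis of hearth, either way round below 0.14 rad) or (distance between block2 and seat_a3 below 0.016 m and angle between the x axis of block2 and the y axis of hearth, either way round below 0.14 rad) or (distance between block2 and seat_b1 below 0.016 m and angle between the x axis of block2 and the y axis of hearth, either way round below 0.14 rad) or (distance between block2 and seat_b2 below 0.016 m and angle between the x axis of block2 and the y axis of hearth, either way round below 0.14 rad) or (distance between block2 and seat_c1 below 0.016 m and angle between the x axis of block2 and the y axis of hearth, either way round below 0.14 rad)) and ((distance between block3 and seat_a1 below 0.016 m and angle between the x axis of block3 and the y axis of hearth, either way round below 0.14 rad) or (distance between block3 and seat_a2 below 0.016 m and angle between the x axis of block3 and the y axis of hearth, either way round below 0.14 rad) or (distance between block3 and seat_a3 below 0.016 m and angle between the x axis of block3 and the y axis of hearth, either way round below 0.14 rad) or (distance between block3 and seat_b1 below 0.016 m and angle between the x axis of block3 and the y axis of hearth, either way round below 0.14 rad) or (distance between block3 and seat_b2 below 0.016 m and angle between the x axis of block3 and the y axis of hearth, either way round below 0.14 rad) or (distance between block3 and seat_c1 below 0.016 m and angle between the x axis of block3 and the y axis of hearth, either way round below 0.14 rad)) and ((distance between block4 and seat_a1 below 0.016 m and angle between the x axis of block4 and the y axis of hearth, either way round below 0.14 rad) or (distance between block4 and seat_a2 below 0.016 m and angle between the x axis of block4 and the y axis of hearth, either way round below 0.14 rad) or (distance between block4 and seat_a3 below 0.016 m and angle between the x axis of block4 and the y axis of hearth, either way round below 0.14 rad) or (distance between block4 and seat_b1 below 0.016 m and angle between the x axis of block4 and the y axis of hearth, either way round below 0.14 rad) or (distance between block4 and seat_b2 below 0.016 m and angle between the x axis of block4 and the y axis of hearth, either way round below 0.14 rad) or (distance between block4 and seat_c1 below 0.016 m and angle between the x axis of block4 and the y axis of hearth, either way round below 0.14 rad)) and ((distance between block5 and seat_a1 below 0.016 m and angle between the x axis of block5 and the y axis of hearth, either way round below 0.14 rad) or (distance between block5 and seat_a2 below 0.016 m and angle between the x axis of block5 and the y axis of hearth, either way round below 0.14 rad) or (distance between block5 and seat_a3 below 0.016 m and angle between the x axis of block5 and the y axis of hearth, either way round below 0.14 rad) or (distance between block5 and seat_b1 below 0.016 m and angle between the x axis of block5 and the y axis of hearth, either way round below 0.14 rad) or (distance between block5 and seat_b2 below 0.016 m and angle between the x axis of block5 and the y axis of hearth, either way round below 0.14 rad) or (distance between block5 and seat_c1 below 0.016 m and angle between the x axis of block5 and the y axis of hearth, either way round below 0.14 rad)) and ((distance between block6 and seat_a1 below 0.016 m and angle between the x axis of block6 and the y axis of hearth, either way round below 0.14 rad) or (distance between block6 and seat_a2 below 0.016 m and angle between the x axis of block6 and the y axis of hearth, either way round below 0.14 rad) or (distance between block6 and seat_a3 below 0.016 m and angle between the x axis of block6 and the y axis of hearth, either way round below 0.14 rad) or (distance between block6 and seat_b1 below 0.016 m and angle between the x axis of block6 and the y axis of hearth, either way round below 0.14 rad) or (distance between block6 and seat_b2 below 0.016 m and angle between the x axis of block6 and the y axis of hearth, either way round below 0.14 rad) or (distance between block6 and seat_c1 below 0.016 m and angle between the x axis of block6 and the y axis of hearth, either way round below 0.14 rad))), for 0.2 s.
3. the clip grips the wide plate (x of clip in the frame of guard between -0.012 and 0.012 m and y of clip in the frame of guard between -0.055 and 0.055 m and z of clip in the frame of guard between 0.08 and 0.113 m and angle between clip's own z axis and vertical below 0.3 rad and angle between the x axis of clip and the x axis of guard, either way round below 0.3 rad and contact force between clip and guard above 1.5 N and value of joint jaw between -0.08 and 0.2 rad and not (contact force between clip and the fingers above 0.2 N)), for 0.2 s.
At the end, for the whole second after the job is handed in: Each block's centre is within 16 mm of a seat over a joint, its length within 0.14 rad of the wall; the free clip grips the wide plate: pin within 12 mm of its mid-plane, 55 mm of its middle, at most 33 mm above its edge, upright and square to 0.3 rad; all at rest (all of step 2 and all of step 3 and linear speed of each of block1, block2, block3, block4, block5, block6, clip below 0.02 m/s); the robot touches nothing.
It fails at once if the spray can is shoved more than 3 cm (distance of spray from where it was at the start of the episode above 0.03 m).
It fails at once if the mug is shoved more than 3 cm (distance of mug from where it was at the start of the episode above 0.03 m).
It fails at once if the bin is shoved more than 3 cm (distance of bin from where it was at the start of the episode above 0.03 m).
Of block1, block2, block3, block4, block5, block6 only 4 to 6 are there at a start; the rules pass over those that are not, and their reading is None.
At some moment in a run one of block1, block2, block3, block4, block5, block6 may be knocked a few centimetres aside while the robot is not near it.
It also fails if it takes over 210 s, if anything falls off the work surface, if the arm or the gripper's body presses on something with over 40 N, if the wrist force passes 120 N, or if a joint passes its speed limit or range.

### The arm

A 6-joint arm with a two-finger parallel gripper is mounted at the origin on the work surface. World frame = base frame: x ahead of the robot, y to its left, z up, the work surface at z = 0. Lengths are in mm, angles in rad, forces in N, time in s.
With the tool pointing down it reaches from about 375 to 925 mm from the base axis. Payload 5.7 kg.
Tool frame: the origin (TCP) lies midway between the tips of the shut fingers; the grasp point (between the pads) lies 19 mm behind it (robot.pinch_z is the distance from the TCP to the grasp point, in mm); z points along the fingers, y is the line along which they close (so a half turn about z gives the same grasp; the last joint's range is limited). The gripper opens to 85 mm and grips with 20 to 120 N. Pads are 22 mm wide; open, the fingers measure 114 mm over their backs; the gripper's body (76 mm by 85 mm) begins 54 mm behind the grasp point. The pads swing forward as they close: fully open they stand 13 mm farther back than shut.
Start: joints at [-0.115, 0.359, 1.51, -0, 1.272, -0.115], TCP at [599.969, -0.004, 231.267] pointing down, gripper open.
Joint ranges: [-2.97, 2.97], [-1.01, 2.36], [0.21, 2.38], [-0.96, 4.11], [0.2, 2.71], [-2.98, 2.98]. Speed limits (rad/s): [2.39, 2.39, 3.14, 3.14, 3.14, 3.14].

### API

Orientations are given as a 3x3 rotation matrix whose columns are the frame's x, y, z axes.
In Python, from plant import robot gives the robot as it stands.
- The arm moves only by the shell command python3 -m creep 'ROWS' [OPENING] [FORCE]. ROWS is JSON, a list of rows, each an object with "offset": the shift along the tool's x, y, z normalised to -1 to 1, where 1 is 6 cm, a list of three; "dr": the turn, a rotation vector about the tool's x, y, z normalised to -1 to 1, where 1 is 0.15 rad, a list of three. A call has 1 to 20 rows; each row shifts and turns the commanded pose from where the row before left it, along the tool's axes as they then stand; what a row does not reach is not made up. A row lasts 1/8 s, in which the tool goes at most 62.5 mm and 10.7 degrees, less where a joint would pass 70% of its speed; a pose out of reach is approached as far as the arm can. A call with a number of a shift or a turn outside -1 to 1 is refused whole. A call with a gripper value outside its range is refused whole. OPENING is the opening, from -1 (shut) to 1 (fully open), set as the call begins (- or left out, the last holds). The fingers move at their own pace and stop on an object; FORCE is the grip in N (left out, the last holds). Time passes only in rows, so rows that do not move let the fingers close. It gives the time, the measured TCP pose, the force, the opening and the grip force at its end, in the units of the state.
- robot.observe(): the state, without advancing time (a new reading comes with each control period).
- robot.capture(name): name is "scene" or "side" or "wrist"; returns the picture (400x640x3 uint8, red, green, blue); there is no depth.
- robot.camera_params(name): a dict with "fx", "fy", "cx", "cy" (pixels), "R" (3x3) and "t" (3): a world point X has camera coordinates R X + t. Camera axes: x right, y down, z forward; pixel columns grow to the right and rows downward; lengths in mm; the calibration is good to about 2 mm. The wrist camera is an equidistant fisheye: a pixel r from the principal point sees the ray r / f radians off the axis. A picture is of the moment at which its call begins: read the wrist's pose just before it. camera_params takes no time and is no camera call; for the wrist camera it gives the pose at the moment of the call.
- robot.hand_in(): hands the job in; it is judged then, once.
The state is a dict: "time": time; "joints": joint angles; "dq": joint speeds; "effort": joint torques, N m; "eef_pos": TCP position; "ee_rot": TCP orientation; "ft_force": force on the tool from outside, world axes, zero at the start; "moment": the same for the moment, N m; "finger_gap": finger opening in mm; "grip_force": force on a finger pad.
Only numpy, scipy, OpenCV 4.12 (cv2) and the standard library are available. Lean on these libraries where they do the work, as an engineer would, in place of code of your own. Each camera call takes 0.05 s, during which the arm holds its last target. There are 200 camera calls.

## Working session

There is one attempt and no reset: what is moved stays moved. The work goes in short steps, Python scripts to look and compute and a shell command to move; the robot and the scene stay as the last step left them, time stands still between calls to the robot, and variables do not carry over. Pictures are saved under pics/ and viewed, at most 14 in all, crops included, and the job is handed in when it is done.

```bash
ls; mkdir -p pics; python3 - <<'E'
from plant import robot
import cv2,numpy as np
o=robot.observe();print({k:np.round(v,3).tolist() for k,v in o.items()},robot.pinch_z)
for n in("scene","side"):
    cv2.imwrite(f"pics/{n}0.png",robot.capture(n)[:,:,::-1])
    p=robot.camera_params(n);print(n,{k:np.round(v,3).tolist() for k,v in p.items()})
E
```

```text
pics
{'time': 0.0, 'joints': [-0.115, 0.36, 1.511, 0.0, 1.273, -0.115], 'dq': [0.002, 0.0, 0.001, -0.0, 0.001, 0.001], 'effort': [0.002, -52.761, -27.863, -0.0, 0.013, -0.0], 'eef_pos': [599.329, 0.061, 230.462], 'ee_rot': [[-0.0, 1.0, -0.002], [1.0, 0.0, 0.0], [0.0, -0.002, -1.0]], 'ft_force': [-0.685, 0.338, 0.215], 'moment': [-0.024, -0.047, -0.004], 'grip_force': 0.0, 'finger_gap': 85.146} 18.700000000000003
scene {'fx': 404.506, 'fy': 404.506, 'cx': 322.916, 'cy': 193.191, 'R': [[-0.447, 0.894, 0.004], [0.751, 0.378, -0.541], [-0.485, -0.239, -0.841]], 't': [284.172, -403.466, 1580.191]}
side {'fx': 514.272, 'fy': 514.272, 'cx': 315.525, 'cy': 193.1, 'R': [[0.716, -0.698, -0.014], [-0.541, -0.543, -0.642], [0.441, 0.467, -0.766]], 't': [-433.667, 373.555, 1644.982]}
```

View pics/scene0.png

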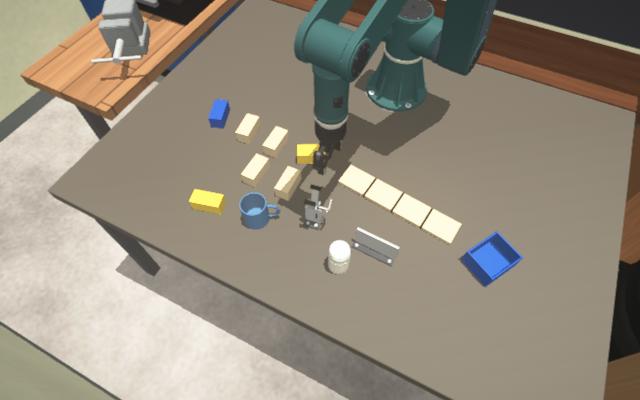

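View pics/side0.png

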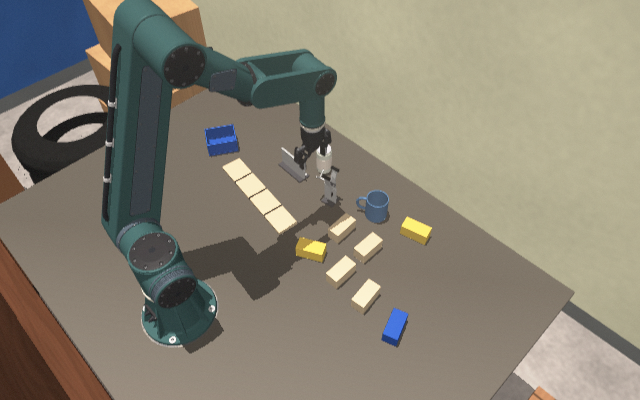

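The scene view shows four cream blocks at about (248,128), (275,141), (255,169) and (288,182). The slab row runs (357,180) to (441,226), the clip on the narrow plate is at (315,210), and the wide plate is at (375,246). There are yellow and blue decoys at (307,154), (207,202) and (219,113). The side view agrees.

```bash
cat > h.py <<'E'
from plant import robot
import cv2,numpy as np
def cast(n,uv,z,p=None):
    p=p or robot.camera_params(n);R=np.array(p['R']);t=np.array(p['t']);uv=np.atleast_2d(np.array(uv,float))
    d=np.c_[(uv[:,0]-p['cx'])/p['fx'],(uv[:,1]-p['cy'])/p['fy'],np.ones(len(uv))]@R
    c=-R.T@t
    return c+d*((z-c[2])/d[:,2])[:,None]
def proj(n,X):
    p=robot.camera_params(n);q=np.atleast_2d(X)@np.array(p['R']).T+np.array(p['t'])
    return np.c_[p['cx']+p['fx']*q[:,0]/q[:,2],p['cy']+p['fy']*q[:,1]/q[:,2]]
def tops(n,img,vmin=215,z=48,amin=60,hsv=((12,20),(35,120))):
    h=cv2.cvtColor(img,cv2.COLOR_RGB2HSV)
    m=cv2.inRange(h,(hsv[0][0],hsv[0][1],vmin),(hsv[1][0],hsv[1][1],255))
    out=[]
    for c in cv2.findContours(m,0,2)[0]:
        if cv2.contourArea(c)<amin: continue
        X=cast(n,c[:,0],z)[:,:2].astype(np.float32)
        (x,y),(w,l),a=cv2.minAreaRect(X)
        if w<l: a+=90;w,l=l,w
        uv=c[:,0].mean(0)
        out.append((uv.round().tolist(),round(x,1),round(y,1),round(w),round(l),round((a+90)%180-90,1)))
    return out
E
python3 - <<'E'
from h import *
for n in("scene","side"):
    im=cv2.imread(f"pics/{n}0.png")[:,:,::-1].copy()
    h=cv2.cvtColor(im,cv2.COLOR_RGB2HSV)
    for uv in ([(288,181),(290,189),(357,180),(255,168)] if n=="scene" else [(343,226),(366,292),(368,300),(240,168)]): print(uv,h[uv[1],uv[0]])
    for v in (150,190,215):
      print(n,v)
      for r in tops(n,im,v): print(r)
    print('slabs15',[r for r in tops(n,im,190,15,40)])
E
```

```text
(288, 181) [ 23  70 234]
(290, 189) [ 20  75 157]
(357, 180) [ 28  28 254]
(255, 168) [ 27  29 254]
scene 150
([55.0, 362.0], 1378.2, -396.7, 376, 120, -89.9)
([163.0, 263.0], 998.9, -340.7, 137, 49, 88.3)
([316.0, 181.0], 544.7, -65.3, 111, 65, -5.2)
([345.0, 226.0], 589.7, 109.0, 1424, 742, -90.0)
([148.0, 314.0], 1085.7, -478.3, 1441, 502, 71.8)
([129.0, 105.0], 546.1, -826.5, 259, 62, -2.0)
([567.0, 32.0], -601.1, 516.7, 592, 31, 89.9)
([51.0, 56.0], 430.1, -1356.8, 791, 366, 49.9)
scene 190
([249.0, 366.0], 1088.6, 92.5, 353, 143, -63.4)
([340.0, 262.0], 772.9, 121.3, 54, 45, -63.3)
([442.0, 225.0], 527.0, 340.0, 95, 80, 82.4)
([412.0, 209.0], 513.7, 241.4, 94, 81, 82.4)
([384.0, 194.0], 500.5, 143.4, 94, 81, 82.4)
([287.0, 179.0], 586.9, -153.2, 99, 46, 2.1)
([357.0, 179.0], 487.3, 45.3, 94, 81, 82.4)
([255.0, 166.0], 590.1, -271.9, 99, 51, 0.0)
([275.0, 138.0], 454.6, -274.0, 100, 51, 0.9)
([247.0, 124.0], 445.8, -392.3, 100, 51, 6.9)
([108.0, 301.0], 1055.2, -647.4, 1180, 381, 58.3)
([122.0, 111.0], 546.4, -817.3, 249, 51, -6.6)
([25.0, 94.0], 684.1, -1198.0, 127, 63, 31.8)
(
[... 3444 characters left out ...]
32.0, 387.0], 772.1, -1113.3, 64, 41, 41.4), ([590.0, 365.0], 709.1, -979.1, 275, 255, 0.0), ([365.0, 293.0], 461.4, -380.2, 99, 49, 6.6), ([340.0, 268.0], 470.0, -259.6, 99, 50, 1.0), ([369.0, 242.0], 608.2, -257.7, 99, 49, -0.2), ([342.0, 225.0], 604.9, -141.3, 99, 38, -1.0), ([260.0, 196.0], 485.3, 189.7, 401, 81, 82.4), ([19.0, 171.0], -107.0, 940.8, 216, 41, 87.4), ([5.0, 142.0], -80.1, 1135.5, 119, 43, 66.7), ([82.0, 132.0], 169.2, 974.2, 171, 70, -7.5), ([66.0, 114.0], 192.5, 1136.9, 277, 172, -8.0), ([37.0, 100.0], 128.6, 1297.9, 316, 58, 13.7), ([98.0, 53.0], 496.9, 1387.4, 239, 74, 81.6), ([182.0, 9.0], 1040.0, 1547.1, 223, 171, 83.1), ([108.0, 9.0], 777.4, 1752.4, 318, 149, 82.6)]
```

```bash
python3 - <<'E'
from h import *
def mid(a,b):
    # nearest point of two rays
    r=[]
    for n,uv in (("scene",a),("side",b)):
        P=cast(n,uv,0)[0];Q=cast(n,uv,200)[0];d=(Q-P)/np.linalg.norm(Q-P);r.append((P,d))
    A=np.c_[r[0][1],-r[1][1]];s=np.linalg.lstsq(A,r[1][0]-r[0][0],rcond=None)[0]
    return ((r[0][0]+s[0]*r[0][1]+r[1][0]+s[1]*r[1][1])/2).round(),
print('yellowA',cast("scene",(307,152),48).round(),cast("side",(312,248),48).round())
print('mug',cast("scene",(254,205),90).round(),cast("side",(376,199),90).round())
print('spray',mid((340,245),(325,150)))
print('guard top L/R scene',cast("scene",[(355,231),(398,248)],80).round().tolist(), 'side',cast("side",[(283,150),(307,172)],80).round().tolist())
print('clip',cast("scene",[(315,200)],100).round().tolist(),cast("side",[(330,190)],80).round().tolist())
big=lambda n,x0,x1,y0,y1:cv2.resize(cv2.imread(f"pics/{n}0.png")[y0:y1,x0:x1],None,fx=5,fy=5,interpolation=cv2.INTER_CUBIC)
a=big("scene",290,410,185,270);b=big("side",270,350,130,215)
c=np.zeros((425,600+400,3),np.uint8);c[:,:600]=a;c[:,600:]=b
cv2.imwrite("pics/crop.png",cv2.resize(c,(800,340)))
E
python3 -m creep '[{"offset":[0,0,-1],"dr":[0,0,0]}]' 1 40
```

```text
yellowA [[ 462. -146.   48.]] [[ 443. -151.   48.]]
mug [[ 737. -176.   90.]] [[ 727. -182.   90.]]
spray (array([753., 105., 113.]),)
guard top L/R scene [[676.0, 123.0, 80.0], [671.0, 252.0, 80.0]] side [[664.0, 238.0, 80.0], [650.0, 90.0, 80.0]]
clip [[646.0, -21.0, 100.0]] [[648.0, -32.0, 80.0]]
time: 0.22
eef_pos: [596.1, 0.4, 286.4]
ee_rot: [[0.0, 1.0, -0.012], [1.0, -0.0, 0.001], [0.001, -0.012, -1.0]]
ft_force: [1.0, 0.4, -0.7]
finger_gap: 85.3
grip_force: 0.0
```

View pics/crop.png

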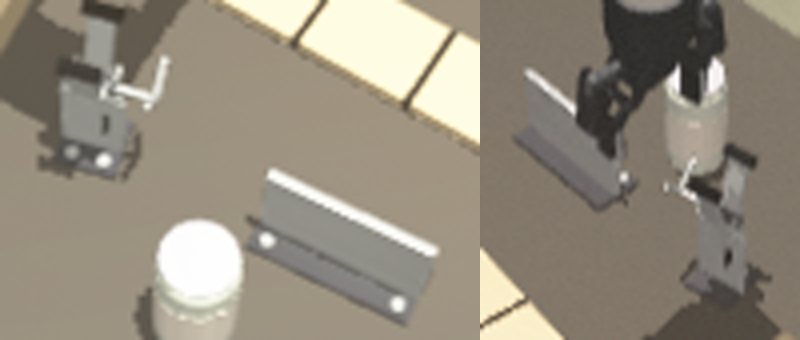

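The crop shows the clip on the narrow plate with its V-rest towards +y, and the wide plate's top edge from scene (357,229) to (399,248), roughly along y. I'll start with the block near (455,-273).

```bash
python3 -m creep '[{"offset":[-0.57,-0.3,0.35],"dr":[0,0,0]},{"offset":[-0.57,-0.3,0.35],"dr":[0,0,0]},{"offset":[-0.57,-0.3,0.35],"dr":[0,0,0]},{"offset":[-0.57,-0.3,0.35],"dr":[0,0,0]},{"offset":[-0.57,-0.3,0.35],"dr":[0,0,0]},{"offset":[-0.57,-0.3,0.35],"dr":[0,0,0]},{"offset":[-0.57,-0.3,0.35],"dr":[0,0,0]},{"offset":[-0.57,-0.3,0.35],"dr":[0,0,0]},{"offset":[0,0,0],"dr":[0,0,1]},{"offset":[0,0,0],"dr":[0,0,1]},{"offset":[0,0,0],"dr":[0,0,1]},{"offset":[0,0,0],"dr":[0,0,1]},{"offset":[0,0,0],"dr":[0,0,1]},{"offset":[0,0,0],"dr":[0,0,1]},{"offset":[0,0,0],"dr":[0,0,1]},{"offset":[0,0,0],"dr":[0,0,1]},{"offset":[0,0,0],"dr":[0,0,1]},{"offset":[0,0,0],"dr":[0,0,1]},{"offset":[0,0,0],"dr":[0,0,0.36]},{"offset":[0,0,0],"dr":[0,0,0]}]' 1 40
cat >> h.py <<'E'
def go(x,y,z,yaw):
    """print needed world->tool shifts (units of 60mm in present axes) and turn (units .15 rad); yaw = wanted angle of tool y, deg"""
    o=robot.observe();R=np.array(o['ee_rot']);p=np.array(o['eef_pos']);d=np.array([x,y,z])-p
    c=np.degrees(np.arctan2(R[1,1],R[0,1]));t=-((yaw-c+90)%180-90)
    # shift expressed in level axes after the turn, too
    a=np.radians(yaw);X=np.array([-np.sin(a),np.cos(a),0]);Y=np.array([np.cos(a),np.sin(a),0])
    if np.dot(R[:,1],Y)<0: X,Y=-X,-Y
    print('t',round(o['time'],1),'pos',p.round(1),'yaw',round(c,1),'gap',round(o['finger_gap'],1),'| shift now',(R.T@d/60).round(2),'shift after turn',(np.array([d@X,d@Y,-d[2]])/60).round(2),'turn',round(np.radians(t)/.15,2),'tilt',R[:2,2].round(3))
E
python3 - <<'E'
from h import *
im=robot.capture("scene");cv2.imwrite("pics/s1.png",im[:,:,::-1])
for r in tops("scene",im,205):
    if 400<r[1]<700 and -450<r[2]<400: print(r)
go(454.7,-273.5,10,-89)
E
```

```text
time: 2.72
eef_pos: [455.8, -273.4, 123.0]
ee_rot: [[1.0, 0.017, -0.001], [0.017, -1.0, 0.0], [-0.001, -0.0, -1.0]]
ft_force: [-0.3, -0.3, -0.8]
finger_gap: 85.3
grip_force: 0.0
([442.0, 226.0], 526.9, 339.7, 94, 80, 82.3)
([413.0, 209.0], 513.5, 241.6, 94, 80, 82.3)
([384.0, 194.0], 500.6, 143.6, 93, 80, 82.6)
([287.0, 179.0], 586.5, -151.5, 98, 50, 2.0)
([357.0, 179.0], 487.2, 44.8, 95, 79, 82.4)
([254.0, 168.0], 590.4, -272.2, 97, 50, -0.4)
([248.0, 119.0], 421.8, -408.8, 74, 42, -35.3)
t 2.8 pos [ 455.8 -273.5  123.1] yaw -89.0 gap 85.4 | shift now [-0.02  0.    1.88] shift after turn [-0.02  0.    1.88] turn 0.0 tilt [-0.001  0.   ]
```

```bash
python3 -m creep '[{"offset":[0,0,0.5],"dr":[0,0,0]},{"offset":[0,0,0.5],"dr":[0,0,0]},{"offset":[0,0,0.4],"dr":[0,0,0]},{"offset":[0,0,0.3],"dr":[0,0,0]},{"offset":[0,0,0.18],"dr":[0,0,0]},{"offset":[0,0,0],"dr":[0,0,0]}]' 1 40
python3 -m creep '[{"offset":[0,0,0],"dr":[0,0,0]},{"offset":[0,0,0],"dr":[0,0,0]},{"offset":[0,0,0],"dr":[0,0,0]},{"offset":[0,0,0],"dr":[0,0,0]},{"offset":[0,0,0],"dr":[0,0,0]},{"offset":[0,0,0],"dr":[0,0,0]}]' 0 40

```

```text
time: 3.52
eef_pos: [455.6, -273.3, 9.9]
ee_rot: [[1.0, 0.017, -0.001], [0.017, -1.0, 0.001], [-0.001, -0.001, -1.0]]
ft_force: [0.5, 0.0, 0.0]
finger_gap: 85.4
grip_force: 0.0
time: 4.28
eef_pos: [456.5, -273.9, 11.3]
ee_rot: [[1.0, 0.017, 0.001], [0.017, -1.0, -0.001], [0.001, 0.001, -1.0]]
ft_force: [0.3, 0.6, 5.1]
finger_gap: 47.6
grip_force: 42.7
```

```bash
python3 -m creep '[{"offset":[0,0,-0.4],"dr":[0,0,0]},{"offset":[0,0,-0.7],"dr":[0,0,0]},{"offset":[0,0,-0.8],"dr":[0,0,0]},{"offset":[0.03,-0.75,0],"dr":[0,0,0]},{"offset":[0.03,-0.75,0],"dr":[0,0,0]},{"offset":[0.03,-0.75,0],"dr":[0,0,0]},{"offset":[0.03,-0.75,0],"dr":[0,0,0]},{"offset":[0.03,-0.75,0],"dr":[0,0,0]},{"offset":[0.03,-0.75,0],"dr":[0,0,0]},{"offset":[0.03,-0.75,0],"dr":[0,0,0]},{"offset":[0.03,-0.75,0],"dr":[0,0,0]}]'
python3 -m creep '[{"offset":[0,0,0],"dr":[0,0,-1]},{"offset":[0,0,0],"dr":[0,0,-1]},{"offset":[0,0,0],"dr":[0,0,-1]},{"offset":[0,0,0],"dr":[0,0,-1]},{"offset":[0,0,0],"dr":[0,0,-1]},{"offset":[0,0,0],"dr":[0,0,-1]},{"offset":[0,0,0],"dr":[0,0,-1]},{"offset":[0,0,0],"dr":[0,0,-1]},{"offset":[0,0,0],"dr":[0,0,-1]},{"offset":[0,0,0],"dr":[0,0,-0.47]},{"offset":[0,0,0],"dr":[0,0,0]}]'
python3 - <<'E'
from h import *
go(472,89.7,27,-7.6)
im=robot.capture("scene");cv2.imwrite("pics/s2.png",im[:,:,::-1])
for r in tops("scene",im,205):
    if 400<r[1]<700 and -450<r[2]<400: print(r)
E
```

```text
time: 5.65
eef_pos: [463.9, 88.0, 124.5]
ee_rot: [[1.0, 0.017, -0.0], [0.017, -1.0, -0.0], [-0.0, 0.0, -1.0]]
ft_force: [-0.1, -0.1, -2.5]
finger_gap: 47.2
grip_force: 42.2
time: 7.02
eef_pos: [463.9, 86.5, 124.4]
ee_rot: [[0.134, 0.991, -0.0], [0.991, -0.134, -0.0], [-0.0, -0.0, -1.0]]
ft_force: [1.0, -0.2, -2.2]
finger_gap: 47.5
grip_force: 42.5
t 7.0 pos [463.9  86.5 124.4] yaw -7.7 gap 47.5 | shift now [0.07 0.13 1.62] shift after turn [0.07 0.13 1.62] turn -0.01 tilt [-0. -0.]
([442.0, 226.0], 526.9, 339.7, 94, 79, 82.3)
([413.0, 210.0], 513.8, 241.6, 94, 79, 82.2)
([383.0, 193.0], 500.6, 143.5, 93, 80, 82.6)
([287.0, 179.0], 586.5, -151.3, 98, 49, 2.2)
([254.0, 166.0], 590.0, -272.0, 98, 50, -0.4)
([247.0, 124.0], 445.7, -392.1, 99, 50, 7.0)
```

```bash
python3 -m creep '[{"offset":[0.07,0.13,0.3],"dr":[0,0,0]},{"offset":[0,0,0.4],"dr":[0,0,0]},{"offset":[0,0,0.4],"dr":[0,0,0]},{"offset":[0,0,0.3],"dr":[0,0,0]},{"offset":[0,0,0.16],"dr":[0,0,0]},{"offset":[0,0,0.05],"dr":[0,0,0]},{"offset":[0,0,0],"dr":[0,0,0]}]'
python3 -m creep '[{"offset":[0,0,0],"dr":[0,0,0]},{"offset":[0,0,0],"dr":[0,0,0]},{"offset":[0,0,0],"dr":[0,0,0]},{"offset":[0,0,-0.3],"dr":[0,0,0]},{"offset":[0,0,-0.6],"dr":[0,0,0]},{"offset":[0,0,-0.8],"dr":[0,0,0]},{"offset":[0,0,0],"dr":[0,0,0]}]' 1
python3 - <<'E'
from h import *
go(590.5,-271.8,11,-90)
E
```

```text
time: 7.95
eef_pos: [472.9, 89.7, 28.1]
ee_rot: [[0.133, 0.991, 0.0], [0.991, -0.133, 0.0], [0.0, 0.0, -1.0]]
ft_force: [-0.4, 0.7, -2.4]
finger_gap: 47.6
grip_force: 42.5
time: 8.82
eef_pos: [475.6, 89.9, 133.3]
ee_rot: [[0.133, 0.991, 0.008], [0.991, -0.133, 0.0], [0.001, 0.008, -1.0]]
ft_force: [-0.3, -0.9, 0.5]
finger_gap: 85.5
grip_force: 0.0
t 8.8 pos [475.6  89.9 133.3] yaw -7.6 gap 85.5 | shift now [-5.72  2.68  2.05] shift after turn [1.92 6.03 2.04] turn 9.58 tilt [0.008 0.   ]
```

```bash
python3 -m creep '[{"offset":[-0.64,0.3,0],"dr":[0,0,0]},{"offset":[-0.64,0.3,0],"dr":[0,0,0]},{"offset":[-0.64,0.3,0],"dr":[0,0,0]},{"offset":[-0.64,0.3,0],"dr":[0,0,0]},{"offset":[-0.64,0.3,0],"dr":[0,0,0]},{"offset":[-0.64,0.3,0],"dr":[0,0,0]},{"offset":[-0.64,0.3,0],"dr":[0,0,0]},{"offset":[-0.64,0.3,0],"dr":[0,0,0]},{"offset":[-0.6,0.28,0],"dr":[0,0,0]},{"offset":[0,0,0],"dr":[0,0,1]},{"offset":[0,0,0],"dr":[0,0,1]},{"offset":[0,0,0],"dr":[0,0,1]},{"offset":[0,0,0],"dr":[0,0,1]},{"offset":[0,0,0],"dr":[0,0,1]},{"offset":[0,0,0],"dr":[0,0,1]},{"offset":[0,0,0],"dr":[0,0,1]},{"offset":[0,0,0],"dr":[0,0,1]},{"offset":[0,0,0],"dr":[0,0,1]},{"offset":[0,0,0],"dr":[0,0,0.58]}]' 1
python3 - <<'E'
from h import *
for n in("scene","side"):
  im=robot.capture(n);cv2.imwrite(f"pics/{n}3.png",im[:,:,::-1])
  for r in tops(n,im,205):
    if 400<r[1]<700 and -450<r[2]<400: print(n,r)
  print('z63',[r for r in tops(n,im,205,63) if 440<r[1]<530 and 0<r[2]<400])
go(590.5,-271.8,11,-90)
E
```

```text
time: 11.2
eef_pos: [585.6, -271.5, 128.5]
ee_rot: [[1.0, -0.003, -0.002], [-0.003, -1.0, 0.001], [-0.002, -0.001, -1.0]]
ft_force: [-0.3, 0.2, 0.4]
finger_gap: 85.4
grip_force: 0.0
scene ([442.0, 226.0], 526.9, 339.8, 94, 80, 82.1)
scene ([412.0, 210.0], 513.7, 241.6, 94, 80, 82.2)
scene ([385.0, 196.0], 500.4, 143.9, 93, 80, 82.0)
scene ([252.0, 174.0], 617.0, -265.2, 44, 35, 2.1)
scene ([288.0, 179.0], 586.6, -151.5, 98, 50, 2.0)
scene ([363.0, 179.0], 480.9, 66.1, 135, 98, 82.4)
z63 [([412.0, 210.0], 523.4, 242.1, 92, 79, 82.2), ([385.0, 196.0], 510.2, 145.8, 92, 79, 82.0), ([363.0, 179.0], 491.0, 69.1, 133, 96, 82.4)]
side ([366.0, 293.0], 446.5, -391.0, 96, 47, 7.2)
side ([340.0, 224.0], 586.3, -150.6, 97, 48, 2.6)
side ([282.0, 221.0], 449.7, 17.8, 94, 78, 81.8)
side ([252.0, 188.0], 475.9, 206.8, 310, 80, 82.4)
z63 [([282.0, 221.0], 442.9, 8.6, 93, 77, 81.8), ([252.0, 188.0], 468.8, 195.7, 307, 79, 82.4)]
t 11.3 pos [ 585.6 -271.5  128.6] yaw -90.0 gap 85.4 | shift now [0.08 0.01 1.96] shift after turn [0.08 0.01 1.96] turn -0.0 tilt [-0.002  0.001]
```

```bash
python3 -m creep '[{"offset":[0.08,0,0.5],"dr":[0,0,0]},{"offset":[0,0,0.5],"dr":[0,0,0]},{"offset":[0,0,0.45],"dr":[0,0,0]},{"offset":[0,0,0.3],"dr":[0,0,0]},{"offset":[0,0,0.2],"dr":[0,0,0]},{"offset":[0,0,0],"dr":[0,0,0]}]' 1
python3 -m creep '[{"offset":[0,0,0],"dr":[0,0,0]},{"offset":[0,0,0],"dr":[0,0,0]},{"offset":[0,0,0],"dr":[0,0,0]},{"offset":[0,0,0],"dr":[0,0,0]},{"offset":[0,0,0],"dr":[0,0,0]},{"offset":[0,0,0],"dr":[0,0,0]}]' 0 40
python3 - <<'E'
from h import *
go(485.5,189.8,27,-7.6)
E
```

```text
time: 12.05
eef_pos: [590.7, -271.6, 12.1]
ee_rot: [[1.0, 0.001, -0.001], [0.001, -1.0, 0.001], [-0.001, -0.001, -1.0]]
ft_force: [-1.0, -1.1, 0.5]
finger_gap: 85.1
grip_force: 0.0
time: 12.8
eef_pos: [591.8, -272.1, 14.0]
ee_rot: [[1.0, 0.0, 0.001], [0.0, -1.0, -0.001], [0.001, 0.001, -1.0]]
ft_force: [-0.7, 1.2, 6.2]
finger_gap: 47.6
grip_force: 42.7
t 12.8 pos [ 591.8 -272.1   14. ] yaw -90.0 gap 47.6 | shift now [-1.77 -7.7  -0.23] shift after turn [ 7.4  -2.77 -0.22] turn -9.59 tilt [ 0.001 -0.001]
```

```bash
python3 - <<'E'
import cv2,numpy as np
a=cv2.imread("pics/scene3.png")[150:250,320:480];b=cv2.imread("pics/side3.png")[140:240,210:310]
f=lambda i:cv2.resize(i,None,fx=3,fy=3,interpolation=cv2.INTER_CUBIC)
cv2.imwrite("pics/c3.png",np.hstack([f(a),f(b)]))
E
```

```text
(no output)
```

View pics/c3.png

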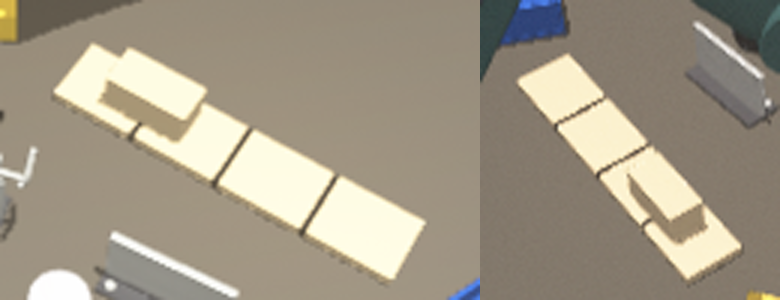

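The crop shows the first block sitting centred across the right-hand joint, lined up with the slabs, in both views.

```bash
python3 -m creep '[{"offset":[0,0,-0.4],"dr":[0,0,0]},{"offset":[0,0,-0.7],"dr":[0,0,0]},{"offset":[0,0,-0.8],"dr":[0,0,0]},{"offset":[-0.18,-0.77,0],"dr":[0,0,0]},{"offset":[-0.18,-0.77,0],"dr":[0,0,0]},{"offset":[-0.18,-0.77,0],"dr":[0,0,0]},{"offset":[-0.18,-0.77,0],"dr":[0,0,0]},{"offset":[-0.18,-0.77,0],"dr":[0,0,0]},{"offset":[-0.18,-0.77,0],"dr":[0,0,0]},{"offset":[-0.18,-0.77,0],"dr":[0,0,0]},{"offset":[-0.18,-0.77,0],"dr":[0,0,0]},{"offset":[-0.18,-0.77,0],"dr":[0,0,0]},{"offset":[-0.18,-0.77,0],"dr":[0,0,0]},{"offset":[0,0,0],"dr":[0,0,0]}]'
python3 -m creep '[{"offset":[0,0,0],"dr":[0,0,-1]},{"offset":[0,0,0],"dr":[0,0,-1]},{"offset":[0,0,0],"dr":[0,0,-1]},{"offset":[0,0,0],"dr":[0,0,-1]},{"offset":[0,0,0],"dr":[0,0,-1]},{"offset":[0,0,0],"dr":[0,0,-1]},{"offset":[0,0,0],"dr":[0,0,-1]},{"offset":[0,0,0],"dr":[0,0,-1]},{"offset":[0,0,0],"dr":[0,0,-1]},{"offset":[0,0,0],"dr":[0,0,-0.59]},{"offset":[0,0,0],"dr":[0,0,0]}]'
python3 - <<'E'
from h import *
go(485.5,190.8,29.5,-7.6)
im=robot.capture("scene");cv2.imwrite("pics/s4.png",im[:,:,::-1])
for r in tops("scene",im,205):
    if 400<r[1]<700 and -450<r[2]<400: print(r)
E
```

```text
time: 14.55
eef_pos: [481.7, 192.8, 126.8]
ee_rot: [[1.0, 0.004, -0.001], [0.004, -1.0, 0.001], [-0.001, -0.001, -1.0]]
ft_force: [0.5, -1.0, -1.2]
finger_gap: 47.6
grip_force: 42.1
time: 15.92
eef_pos: [483.0, 189.2, 126.8]
ee_rot: [[0.133, 0.991, -0.0], [0.991, -0.133, -0.0], [-0.0, -0.0, -1.0]]
ft_force: [0.1, -0.1, -1.5]
finger_gap: 47.8
grip_force: 42.1
t 15.9 pos [483.  189.2 126.8] yaw -7.7 gap 47.8 | shift now [0.03 0.04 1.62] shift after turn [0.03 0.04 1.62] turn -0.01 tilt [-0. -0.]
([442.0, 226.0], 526.9, 339.7, 94, 79, 82.3)
([412.0, 209.0], 513.7, 242.1, 93, 79, 82.4)
([416.0, 177.0], 400.8, 212.6, 55, 41, -7.0)
([287.0, 179.0], 586.5, -151.5, 98, 50, 2.0)
([351.0, 178.0], 485.6, 30.0, 79, 65, -7.6)
([247.0, 124.0], 445.7, -392.1, 99, 50, 7.0)
```

```bash
python3 -m creep '[{"offset":[0.04,0.04,0.3],"dr":[0,0,0]},{"offset":[0,0,0.4],"dr":[0,0,0]},{"offset":[0,0,0.4],"dr":[0,0,0]},{"offset":[0,0,0.3],"dr":[0,0,0]},{"offset":[0,0,0.16],"dr":[0,0,0]},{"offset":[0,0,0.06],"dr":[0,0,0]},{"offset":[0,0,0],"dr":[0,0,0]}]'
python3 -m creep '[{"offset":[0,0,0],"dr":[0,0,0]},{"offset":[0,0,0],"dr":[0,0,0]},{"offset":[0,0,0],"dr":[0,0,0]},{"offset":[0,0,-0.3],"dr":[0,0,0]},{"offset":[0,0,-0.6],"dr":[0,0,0]},{"offset":[0,0,-0.8],"dr":[0,0,0]},{"offset":[0,0,0],"dr":[0,0,0]}]' 1
python3 - <<'E'
from h import *
go(586.4,-151.4,11,-88)
E
```

```text
time: 16.85
eef_pos: [485.9, 192.2, 29.9]
ee_rot: [[0.132, 0.991, 0.0], [0.991, -0.132, 0.0], [0.0, 0.0, -1.0]]
ft_force: [-0.1, 0.2, -1.3]
finger_gap: 47.3
grip_force: 42.1
time: 17.73
eef_pos: [488.6, 193.0, 135.3]
ee_rot: [[0.132, 0.991, 0.008], [0.991, -0.132, 0.002], [0.003, 0.007, -1.0]]
ft_force: [0.1, -0.2, -0.5]
finger_gap: 85.4
grip_force: 0.0
t 17.7 pos [488.6 193.  135.3] yaw -7.6 gap 85.4 | shift now [-5.48  2.36  2.07] shift after turn [1.43 5.79 2.07] turn 9.36 tilt [0.008 0.002]
```

```bash
python3 -m creep '[{"offset":[0,0,0],"dr":[0,0,1]},{"offset":[0,0,0],"dr":[0,0,1]},{"offset":[0,0,0],"dr":[0,0,1]},{"offset":[0,0,0],"dr":[0,0,1]},{"offset":[0,0,0],"dr":[0,0,1]},{"offset":[0,0,0],"dr":[0,0,1]},{"offset":[0,0,0],"dr":[0,0,1]},{"offset":[0,0,0],"dr":[0,0,1]},{"offset":[0,0,0],"dr":[0,0,1]},{"offset":[0,0,0],"dr":[0,0,0.36]},{"offset":[0.16,0.65,0],"dr":[0,0,0]},{"offset":[0.16,0.65,0],"dr":[0,0,0]},{"offset":[0.16,0.65,0],"dr":[0,0,0]},{"offset":[0.16,0.65,0],"dr":[0,0,0]},{"offset":[0.16,0.65,0],"dr":[0,0,0]},{"offset":[0.16,0.65,0],"dr":[0,0,0]},{"offset":[0.16,0.65,0],"dr":[0,0,0]},{"offset":[0.16,0.65,0],"dr":[0,0,0]},{"offset":[0.14,0.59,0],"dr":[0,0,0]},{"offset":[0,0,0],"dr":[0,0,0]}]' 1
python3 - <<'E'
from h import *
for n in("scene","side"):
  im=robot.capture(n);cv2.imwrite(f"pics/{n}5.png",im[:,:,::-1])
  for r in tops(n,im,205):
    if 400<r[1]<700 and -450<r[2]<0: print(n,r)
go(586.4,-151.4,11,-88)
E
```

```text
time: 20.23
eef_pos: [583.3, -154.5, 130.7]
ee_rot: [[0.999, 0.032, -0.0], [0.032, -0.999, -0.001], [-0.0, 0.001, -1.0]]
ft_force: [-0.1, 0.9, 0.6]
finger_gap: 85.1
grip_force: 0.0
scene ([285.0, 186.0], 611.7, -145.7, 48, 40, 2.0)
scene ([247.0, 124.0], 445.7, -392.1, 99, 50, 7.0)
side ([366.0, 293.0], 446.5, -391.0, 96, 47, 7.2)
t 20.3 pos [ 582.  -151.8  130.6] yaw -88.1 gap 85.2 | shift now [ 0.08 -0.    1.99] shift after turn [ 0.07 -0.    1.99] turn -0.01 tilt [-0.002  0.001]
```

```bash
python3 -m creep '[{"offset":[0.08,0,0.5],"dr":[0,0,0]},{"offset":[0,0,0.5],"dr":[0,0,0]},{"offset":[0,0,0.45],"dr":[0,0,0]},{"offset":[0,0,0.3],"dr":[0,0,0]},{"offset":[0,0,0.24],"dr":[0,0,0]},{"offset":[0,0,0],"dr":[0,0,0]}]' 1
python3 -m creep '[{"offset":[0,0,0],"dr":[0,0,0]},{"offset":[0,0,0],"dr":[0,0,0]},{"offset":[0,0,0],"dr":[0,0,0]},{"offset":[0,0,0],"dr":[0,0,0]},{"offset":[0,0,0],"dr":[0,0,0]},{"offset":[0,0,0],"dr":[0,0,0]}]' 0 40
python3 - <<'E'
from h import *
go(499,290.9,27,-7.6)
E
```

```text
time: 21.08
eef_pos: [587.0, -151.3, 11.4]
ee_rot: [[0.999, 0.035, -0.002], [0.035, -0.999, 0.001], [-0.002, -0.001, -1.0]]
ft_force: [0.5, 0.1, 0.7]
finger_gap: 85.7
grip_force: 0.0
time: 21.82
eef_pos: [588.5, -152.0, 13.3]
ee_rot: [[0.999, 0.035, 0.002], [0.035, -0.999, -0.0], [0.002, 0.0, -1.0]]
ft_force: [-0.5, 0.3, 4.8]
finger_gap: 47.7
grip_force: 42.8
t 21.8 pos [ 588.5 -152.    13.3] yaw -88.0 gap 47.7 | shift now [-1.23 -7.43 -0.23] shift after turn [ 7.12 -2.45 -0.23] turn -9.36 tilt [ 0.002 -0.   ]
```

```bash
python3 -m creep '[{"offset":[0,0,-0.4],"dr":[0,0,0]},{"offset":[0,0,-0.7],"dr":[0,0,0]},{"offset":[-0.3,0,-0.8],"dr":[0,0,0]},{"offset":[-0.6,0,0],"dr":[0,0,0]},{"offset":[-0.33,-0.4,0],"dr":[0,0,0]},{"offset":[0,-0.7,0],"dr":[0,0,0]},{"offset":[0,-0.7,0],"dr":[0,0,0]},{"offset":[0,-0.7,0],"dr":[0,0,0]},{"offset":[0,-0.7,0],"dr":[0,0,0]},{"offset":[0,-0.7,0],"dr":[0,0,0]},{"offset":[0,-0.7,0],"dr":[0,0,0]},{"offset":[0,-0.7,0],"dr":[0,0,0]},{"offset":[0,-0.7,0],"dr":[0,0,0]},{"offset":[0,-0.7,0],"dr":[0,0,0]},{"offset":[0,-0.7,0],"dr":[0,0,0]},{"offset":[0,0,0],"dr":[0,0,0]}]'
python3 -m creep '[{"offset":[0,0,0],"dr":[0,0,-1]},{"offset":[0,0,0],"dr":[0,0,-1]},{"offset":[0,0,0],"dr":[0,0,-1]},{"offset":[0,0,0],"dr":[0,0,-1]},{"offset":[0,0,0],"dr":[0,0,-1]},{"offset":[0,0,0],"dr":[0,0,-1]},{"offset":[0,0,0],"dr":[0,0,-1]},{"offset":[0,0,0],"dr":[0,0,-1]},{"offset":[0,0,0],"dr":[0,0,-1]},{"offset":[0,0,0],"dr":[0,0,-0.36]},{"offset":[0,0,0],"dr":[0,0,0]}]'
python3 - <<'E'
from h import *
go(499,292.6,29,-7.6)
im=robot.capture("side");cv2.imwrite("pics/s6.png",im[:,:,::-1])
for r in tops("side",im,205):
    if 400<r[1]<700 and -450<r[2]<400: print(r)
E
```

```text
time: 23.82
eef_pos: [498.3, 291.9, 126.2]
ee_rot: [[0.999, 0.038, 0.001], [0.038, -0.999, 0.001], [0.001, -0.001, -1.0]]
ft_force: [0.5, -0.2, -2.4]
finger_gap: 47.7
grip_force: 42.4
time: 25.2
eef_pos: [498.2, 288.3, 126.1]
ee_rot: [[0.133, 0.991, -0.001], [0.991, -0.133, -0.001], [-0.001, -0.001, -1.0]]
ft_force: [0.6, 0.3, -2.3]
finger_gap: 47.4
grip_force: 42.4
t 25.2 pos [498.2 288.3 126.1] yaw -7.6 gap 47.4 | shift now [0.07 0.01 1.62] shift after turn [0.07 0.   1.62] turn -0.0 tilt [-0.001 -0.001]
([366.0, 292.0], 446.6, -391.0, 96, 47, 7.2)
([282.0, 221.0], 449.6, 17.0, 92, 78, 81.8)
([272.0, 203.0], 477.7, 99.5, 97, 48, 82.3)
([232.0, 170.0], 476.0, 315.3, 90, 51, 82.3)
```

```bash
python3 -m creep '[{"offset":[0.07,0,0.3],"dr":[0,0,0]},{"offset":[0,0,0.4],"dr":[0,0,0]},{"offset":[0,0,0.4],"dr":[0,0,0]},{"offset":[0,0,0.3],"dr":[0,0,0]},{"offset":[0,0,0.16],"dr":[0,0,0]},{"offset":[0,0,0.06],"dr":[0,0,0]},{"offset":[0,0,0],"dr":[0,0,0]}]'
python3 -m creep '[{"offset":[0,0,0],"dr":[0,0,0]},{"offset":[0,0,0],"dr":[0,0,0]},{"offset":[0,0,0],"dr":[0,0,0]},{"offset":[0,0,-0.3],"dr":[0,0,0]},{"offset":[0,0,-0.6],"dr":[0,0,0]},{"offset":[0,0,-0.9],"dr":[0,0,0]},{"offset":[0,0,-0.9],"dr":[0,0,0]},{"offset":[0,0,0],"dr":[0,0,0]}]' 1
python3 - <<'E'
from h import *
go(446,-391.6,11,-83)
E
```

```text
time: 26.12
eef_pos: [499.2, 293.6, 29.2]
ee_rot: [[0.132, 0.991, 0.0], [0.991, -0.132, 0.0], [0.0, 0.0, -1.0]]
ft_force: [0.8, -0.0, -2.8]
finger_gap: 47.3
grip_force: 42.5
time: 27.12
eef_pos: [502.4, 295.0, 197.4]
ee_rot: [[0.131, 0.991, 0.01], [0.991, -0.131, 0.005], [0.006, 0.01, -1.0]]
ft_force: [0.6, 0.4, -0.0]
finger_gap: 85.7
grip_force: 0.0
t 27.1 pos [502.4 295.  197.4] yaw -7.6 gap 85.7 | shift now [-11.49   0.54   3.05] shift after turn [-2.33 11.24  3.11] turn 8.78 tilt [0.01  0.005]
```

```bash
python3 -m creep '[{"offset":[-0.7,0.03,0.06],"dr":[0,0,0]},{"offset":[-0.7,0.03,0.06],"dr":[0,0,0]},{"offset":[-0.7,0.03,0.06],"dr":[0,0,0]},{"offset":[-0.7,0.03,0.06],"dr":[0,0,0]},{"offset":[-0.7,0.03,0.06],"dr":[0,0,0]},{"offset":[-0.7,0.03,0.06],"dr":[0,0,0]},{"offset":[-0.7,0.03,0.06],"dr":[0,0,0]},{"offset":[-0.7,0.03,0.06],"dr":[0,0,0]},{"offset":[-0.7,0.03,0.06],"dr":[0,0,0]},{"offset":[-0.7,0.03,0.06],"dr":[0,0,0]},{"offset":[-0.7,0.03,0.06],"dr":[0,0,0]},{"offset":[-0.7,0.03,0.06],"dr":[0,0,0]},{"offset":[-0.7,0.03,0.06],"dr":[0,0,0]},{"offset":[-0.7,0.03,0.06],"dr":[0,0,0]},{"offset":[-0.7,0.03,0.06],"dr":[0,0,0]},{"offset":[-0.7,0.03,0.06],"dr":[0,0,0]},{"offset":[-0.3,0.03,0.06],"dr":[0,0,0]}]' 1
python3 -m creep '[{"offset":[0,0,0],"dr":[0,0,1]},{"offset":[0,0,0],"dr":[0,0,1]},{"offset":[0,0,0],"dr":[0,0,1]},{"offset":[0,0,0],"dr":[0,0,1]},{"offset":[0,0,0],"dr":[0,0,1]},{"offset":[0,0,0],"dr":[0,0,1]},{"offset":[0,0,0],"dr":[0,0,1]},{"offset":[0,0,0],"dr":[0,0,1]},{"offset":[0,0,0],"dr":[0,0,0.78]},{"offset":[0,0,0],"dr":[0,0,0]}]' 1
python3 - <<'E'
from h import *
for n in("scene","side"):
  im=robot.capture(n);cv2.imwrite(f"pics/{n}7.png",im[:,:,::-1])
  for r in tops(n,im,205):
    if 400<r[1]<700 and -450<r[2]<0: print(n,r)
  for r in tops(n,im,190,63):
    if 400<r[1]<700 and 0<r[2]<400: print('z63',n,r)
go(446,-391.6,11,-83)
E
```

```text
time: 29.25
eef_pos: [438.1, -396.5, 129.7]
ee_rot: [[0.134, 0.991, 0.0], [0.991, -0.134, -0.0], [-0.0, 0.0, -1.0]]
ft_force: [0.2, 0.9, 0.1]
finger_gap: 85.3
grip_force: 0.0
time: 30.5
eef_pos: [438.4, -393.4, 129.7]
ee_rot: [[0.992, 0.123, -0.001], [0.123, -0.992, 0.001], [-0.001, -0.001, -1.0]]
ft_force: [-0.2, -0.4, 0.1]
finger_gap: 85.7
grip_force: 0.0
scene ([244.0, 131.0], 474.7, -387.0, 48, 40, -80.8)
z63 scene ([408.0, 216.0], 547.6, 238.4, 92, 30, 82.4)
z63 scene ([379.0, 200.0], 529.6, 142.6, 91, 41, 82.4)
z63 scene ([404.0, 200.0], 507.8, 194.7, 387, 98, 82.4)
side ([358.0, 300.0], 412.6, -394.6, 46, 28, -82.0)
side ([369.0, 283.0], 480.5, -378.4, 41, 29, -57.6)
z63 side ([281.0, 221.0], 443.1, 8.6, 93, 78, 82.3)
z63 side ([257.0, 204.0], 426.2, 110.7, 92, 17, 82.3)
z63 side ([249.0, 184.0], 468.8, 195.6, 307, 79, 82.7)
t 30.6 pos [ 438.5 -393.8  129.8] yaw -82.9 gap 85.6 | shift now [ 0.13 -0.02  1.98] shift after turn [ 0.13 -0.02  1.98] turn 0.02 tilt [-0.     0.001]
```

```bash
python3 -m creep '[{"offset":[0.13,-0.02,0.5],"dr":[0,0,0]},{"offset":[0,0,0.5],"dr":[0,0,0]},{"offset":[0,0,0.45],"dr":[0,0,0]},{"offset":[0,0,0.3],"dr":[0,0,0]},{"offset":[0,0,0.22],"dr":[0,0,0]},{"offset":[0,0,0],"dr":[0,0,0]}]' 1
python3 -m creep '[{"offset":[0,0,0],"dr":[0,0,0]},{"offset":[0,0,0],"dr":[0,0,0]},{"offset":[0,0,0],"dr":[0,0,0]},{"offset":[0,0,0],"dr":[0,0,0]},{"offset":[0,0,0],"dr":[0,0,0]},{"offset":[0,0,0],"dr":[0,0,0]}]' 0 40
python3 - <<'E'
from h import *
go(478.8,140,75,-7.6)
a=cv2.imread("pics/scene7.png")[140:240,320:480];b=cv2.imread("pics/side7.png")[140:240,210:310]
f=lambda i:cv2.resize(i,None,fx=3,fy=3,interpolation=cv2.INTER_CUBIC)
cv2.imwrite("pics/c7.png",np.hstack([f(a),f(b)]))
E
```

```text
time: 31.35
eef_pos: [445.8, -392.0, 11.0]
ee_rot: [[0.993, 0.122, -0.001], [0.122, -0.993, 0.001], [-0.001, -0.001, -1.0]]
ft_force: [0.2, 0.3, 1.0]
finger_gap: 85.2
grip_force: 0.0
time: 32.1
eef_pos: [446.6, -392.9, 12.7]
ee_rot: [[0.993, 0.121, 0.001], [0.121, -0.993, -0.001], [0.001, 0.001, -1.0]]
ft_force: [0.4, 0.8, 6.4]
finger_gap: 47.4
grip_force: 42.6
t 32.1 pos [ 446.6 -392.9   12.7] yaw -83.0 gap 47.4 | shift now [ 1.61 -8.75 -1.05] shift after turn [ 8.87 -0.64 -1.04] turn -8.78 tilt [ 0.001 -0.001]
```

View pics/c7.png

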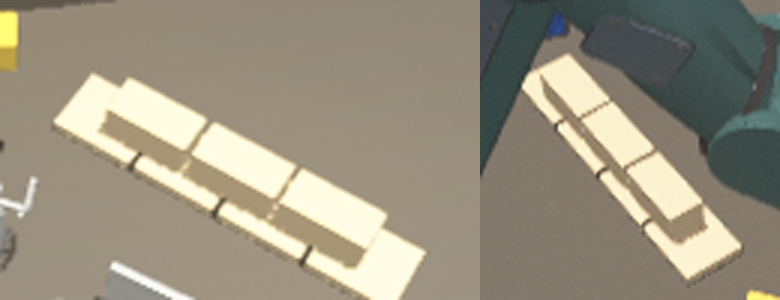

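View pics/side7.png

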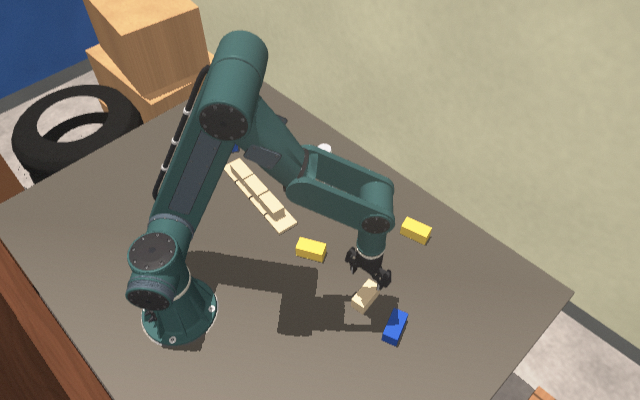

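Three blocks now lie in an even row over the three joints, and no loose cream block is left apart from the one in the gripper. It goes over the joint between the right and middle blocks.

```bash
python3 -m creep '[{"offset":[0,0,-0.4],"dr":[0,0,0]},{"offset":[0,0,-0.9],"dr":[0,0,0]},{"offset":[0,0,-0.9],"dr":[0,0,0]},{"offset":[0.15,-0.67,-0.1],"dr":[0,0,0]},{"offset":[0.15,-0.67,0],"dr":[0,0,0]},{"offset":[0.15,-0.67,0],"dr":[0,0,0]},{"offset":[0.15,-0.67,0],"dr":[0,0,0]},{"offset":[0.15,-0.67,0],"dr":[0,0,0]},{"offset":[0.15,-0.67,0],"dr":[0,0,0]},{"offset":[0.15,-0.67,0],"dr":[0,0,0]},{"offset":[0.15,-0.67,0],"dr":[0,0,0]},{"offset":[0.15,-0.67,0],"dr":[0,0,0]},{"offset":[0.15,-0.67,0],"dr":[0,0,0]},{"offset":[0.15,-0.67,0],"dr":[0,0,0]},{"offset":[0.1,-0.67,0],"dr":[0,0,0]},{"offset":[0.1,-0.67,0],"dr":[0,0,0]},{"offset":[0,0,0],"dr":[0,0,0]}]'
python3 -m creep '[{"offset":[0,0,0],"dr":[0,0,-1]},{"offset":[0,0,0],"dr":[0,0,-1]},{"offset":[0,0,0],"dr":[0,0,-1]},{"offset":[0,0,0],"dr":[0,0,-1]},{"offset":[0,0,0],"dr":[0,0,-1]},{"offset":[0,0,0],"dr":[0,0,-1]},{"offset":[0,0,0],"dr":[0,0,-1]},{"offset":[0,0,0],"dr":[0,0,-1]},{"offset":[0,0,0],"dr":[0,0,-0.78]},{"offset":[0,0,0],"dr":[0,0,0]}]'
python3 - <<'E'
from h import *
go(478.8,140,76.5,-7.6)
im=robot.capture("scene");cv2.imwrite("pics/scene8.png",im[:,:,::-1])
im=robot.capture("side");cv2.imwrite("pics/side8.png",im[:,:,::-1])
for r in tops("side",im,205,63):
    if 400<r[1]<700 and -450<r[2]<400: print(r)
E
```

```text
time: 34.22
eef_pos: [492.6, 142.1, 149.6]
ee_rot: [[0.992, 0.125, 0.0], [0.125, -0.992, 0.001], [0.0, -0.001, -1.0]]
ft_force: [-0.6, -0.3, -2.4]
finger_gap: 47.3
grip_force: 42.2
time: 35.48
eef_pos: [492.6, 138.9, 149.6]
ee_rot: [[0.133, 0.991, -0.0], [0.991, -0.133, -0.0], [-0.001, -0.0, -1.0]]
ft_force: [-0.4, -0.0, -1.5]
finger_gap: 47.7
grip_force: 42.2
t 35.5 pos [492.6 138.9 149.6] yaw -7.7 gap 47.7 | shift now [-0.01 -0.23  1.22] shift after turn [-0.01 -0.23  1.22] turn -0.01 tilt [-0. -0.]
([277.0, 222.0], 414.9, 14.0, 68, 51, -58.7)
([272.0, 207.0], 458.0, 70.3, 54, 27, 81.1)
([243.0, 175.0], 473.8, 240.2, 217, 77, 82.3)
```

```bash
python3 -m creep '[{"offset":[0,-0.23,0.2],"dr":[0,0,0]},{"offset":[0,0,0.3],"dr":[0,0,0]},{"offset":[0,0,0.3],"dr":[0,0,0]},{"offset":[0,0,0.25],"dr":[0,0,0]},{"offset":[0,0,0.13],"dr":[0,0,0]},{"offset":[0,0,0.05],"dr":[0,0,0]},{"offset":[0,0,0],"dr":[0,0,0]}]'
python3 -m creep '[{"offset":[0,0,0],"dr":[0,0,0]},{"offset":[0,0,0],"dr":[0,0,0]},{"offset":[0,0,0],"dr":[0,0,0]},{"offset":[0,0,-0.3],"dr":[0,0,0]},{"offset":[0,0,-0.6],"dr":[0,0,0]},{"offset":[0,0,-0.9],"dr":[0,0,0]},{"offset":[0,0,-0.9],"dr":[0,0,0]},{"offset":[-0.7,-0.6,0],"dr":[0,0,0]},{"offset":[-0.7,-0.6,0],"dr":[0,0,0]},{"offset":[-0.7,-0.6,0],"dr":[0,0,0]},{"offset":[-0.7,-0.4,0],"dr":[0,0,0]},{"offset":[-0.7,0,0],"dr":[0,0,0]},{"offset":[-0.7,0,0],"dr":[0,0,0]},{"offset":[0,0,0],"dr":[0,0,0]},{"offset":[0,0,0],"dr":[0,0,0]}]' 1
python3 - <<'E'
from h import *
go(648,-25,200,0)
for n in("scene","side"):
  im=robot.capture(n);cv2.imwrite(f"pics/{n}9.png",im[:,:,::-1])
a=cv2.imread("pics/scene9.png")[140:240,290:450];b=cv2.imread("pics/side9.png")[140:240,210:340]
f=lambda i:cv2.resize(i,None,fx=2.7,fy=2.7,interpolation=cv2.INTER_CUBIC)
cv2.imwrite("pics/c9.png",np.hstack([f(a),f(b)]))
E
```

```text
time: 36.45
eef_pos: [479.5, 141.7, 76.1]
ee_rot: [[0.132, 0.991, 0.0], [0.991, -0.132, 0.0], [0.0, 0.0, -1.0]]
ft_force: [0.1, 0.0, -1.4]
finger_gap: 47.6
grip_force: 42.4
time: 38.33
eef_pos: [314.9, -90.5, 237.8]
ee_rot: [[0.133, 0.991, -0.0], [0.991, -0.133, 0.001], [0.001, -0.0, -1.0]]
ft_force: [0.7, 0.3, -0.5]
finger_gap: 85.3
grip_force: 0.0
t 38.3 pos [314.9 -90.5 237.8] yaw -7.6 gap 85.3 | shift now [1.82 5.36 0.63] shift after turn [1.09 5.55 0.63] turn -0.89 tilt [-0.     0.001]
```

View pics/c9.png

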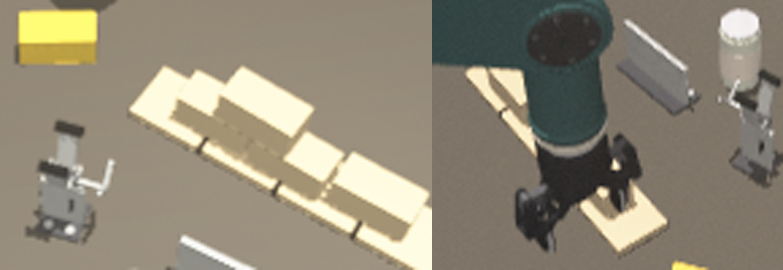

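The fourth block sits on the second course across the joint, squarely aligned. Next I'll locate the clip and the wide plate.

```bash
python3 - <<'E'
import cv2,numpy as np
a=cv2.imread("pics/scene9.png")[178:238,295:345];b=cv2.imread("pics/side9.png")[160:220,305:355]
f=lambda i:cv2.resize(i,None,fx=8,fy=8,interpolation=cv2.INTER_CUBIC)
cv2.imwrite("pics/c9b.png",np.hstack([f(a),f(b)]))
E
```

```text
(no output)
```

View pics/c9b.png

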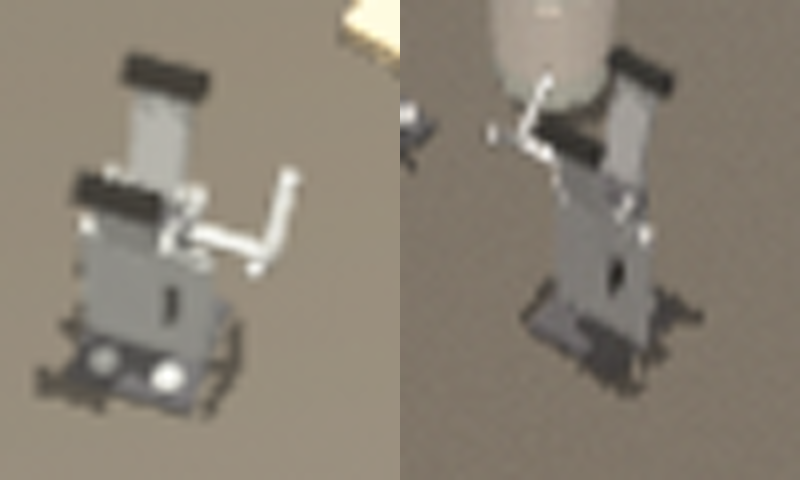

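```bash
cat >> h.py <<'E'
def tri(a,b):
    r=[]
    for n,uv in (("scene",a),("side",b)):
        P=cast(n,uv,0)[0];Q=cast(n,uv,200)[0];r.append((P,(Q-P)/np.linalg.norm(Q-P)))
    A=np.c_[r[0][1],-r[1][1]];s=np.linalg.lstsq(A,r[1][0]-r[0][0],rcond=None)[0]
    p,q=r[0][0]+s[0]*r[0][1],r[1][0]+s[1]*r[1][1]
    return ((p+q)/2).round(1),round(np.linalg.norm(p-q),1)
E
python3 - <<'E'
from h import *
b1=tri((315.75,187.6),(326,177.75));b2=tri((309.9,202.5),(335,169));print('bars',b1,b2)
for n,lo,hi in(("scene",(350,222),(405,255)),("side",(275,143),(315,182))):
    im=cv2.imread(f"pics/{n}9.png");g=im.min(2)[lo[1]:hi[1],lo[0]:hi[0]]
    m=(g>185).astype(np.uint8);k,l,s,c=cv2.connectedComponentsWithStats(m)
    i=1+np.argmax(s[1:,4]);ys,xs=np.where(l==i);P=np.c_[xs+lo[0],ys+lo[1]].astype(np.float32)
    X=cast(n,P,80)[:,:2].astype(np.float32);print(n,len(P),P.min(0),P.max(0),cv2.minAreaRect(X))
E
```

```text
bars (array([635.7, -23.8, 149.7]), np.float64(1.0)) (array([687.5, -16.2, 149.4]), np.float64(2.3))
scene 125 [357. 227.] [398. 248.] ((667.4663696289062, 187.81201171875), (127.77943420410156, 8.656919479370117), 87.88998413085938)
side 41 [282. 148.] [303. 165.] ((666.2493286132812, 187.68380737304688), (123.25621795654297, 6.254738807678223), 88.29397583007812)
```

Bars triangulate to (635.7,-23.8) and (687.5,-16.2) at z≈150, so the pin is at about (661.6,-20) with yaw about +8°. The wide plate's top edge is centred at (666.8,187.8), and its normal points at about -2°.

```bash
python3 - <<'E'
from h import *
go(661.6,-20,235,8.3)
e=cast("scene",[(310.6,186.1),(321.25,188.6)],153);d=e[1]-e[0];print('bar dir',np.degrees(np.arctan2(d[1],d[0]))-90,np.linalg.norm(d))
e=cast("scene",[(304.6,201),(315.3,204.2)],153);d=e[1]-e[0];print('bar dir',np.degrees(np.arctan2(d[1],d[0]))-90,np.linalg.norm(d))
E
```

```text
t 38.4 pos [315.  -89.8 237.8] yaw -7.5 gap 85.2 | shift now [1.91 5.58 0.04] shift after turn [0.32 5.88 0.05] turn -1.84 tilt [-0.     0.001]
bar dir 11.033727874541484 31.456800802331703
bar dir 7.510486160509856 31.550461699315523
```

Bar direction confirms a yaw of about 8.5°.

```bash
python3 -m creep '[{"offset":[0.19,0.55,0],"dr":[0,0,0]},{"offset":[0.19,0.55,0],"dr":[0,0,0]},{"offset":[0.19,0.55,0],"dr":[0,0,0]},{"offset":[0.19,0.55,0],"dr":[0,0,0]},{"offset":[0.19,0.55,0],"dr":[0,0,0]},{"offset":[0.19,0.55,0],"dr":[0,0,0]},{"offset":[0.19,0.55,0],"dr":[0,0,0]},{"offset":[0.19,0.55,0],"dr":[0,0,0]},{"offset":[0.19,0.55,0],"dr":[0,0,0]},{"offset":[0.2,0.6,0],"dr":[0,0,0]},{"offset":[0,0,0],"dr":[0,0,-0.95]},{"offset":[0,0,0],"dr":[0,0,-0.95]},{"offset":[0,0,0],"dr":[0,0,0]},{"offset":[0,0,0],"dr":[0,0,0]}]' 1 20
python3 - <<'E'
from h import *
go(661.6,-20,124,8.5)
im=robot.capture("wrist");cv2.imwrite("pics/w10.png",im[:,:,::-1])
p=robot.camera_params("wrist");print(p['fx'],p['cx'],p['cy'])
R=np.array(p['R']);t=np.array(p['t'])
for X in ((635.7,-23.8,150),(687.5,-16.2,150)):
    q=R@X+t;th=np.arctan2(np.hypot(*q[:2]),q[2]);print(p['cx']+p['fx']*th*q[0]/np.hypot(*q[:2]),p['cy']+p['fx']*th*q[1]/np.hypot(*q[:2]))
E
```

```text
time: 40.17
eef_pos: [660.1, -19.9, 237.7]
ee_rot: [[-0.151, 0.989, -0.001], [0.989, 0.151, 0.0], [0.0, -0.001, -1.0]]
ft_force: [0.2, -0.0, -0.1]
finger_gap: 85.6
grip_force: 0.0
t 40.2 pos [660.1 -19.9 237.7] yaw 8.7 gap 85.6 | shift now [-0.01  0.02  1.89] shift after turn [-0.01  0.02  1.89] turn 0.02 tilt [-0.001  0.   ]
309.70691628693146 327.524122810629 197.05193171762286
296.8741910356513 202.15968414723122
363.2809691039555 202.51330318976628
```

View pics/w10.png

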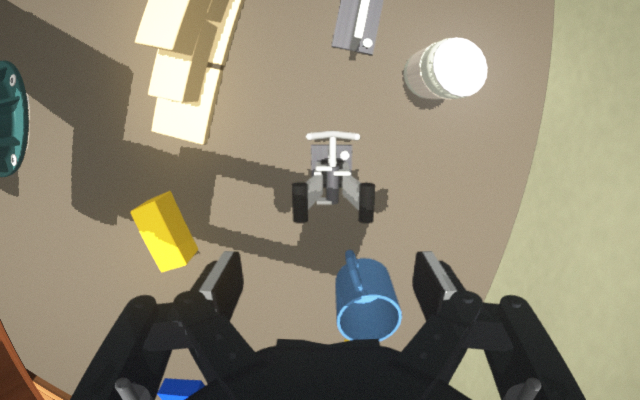

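The wrist view shows the bars at (300,202) and (367,202), square to the fingers, about 3 px to the right of prediction. I'll shift 2–3 mm that way and go down.

```bash
python3 -m creep '[{"offset":[-0.01,0.05,0.4],"dr":[0,0,0]},{"offset":[0,0,0.4],"dr":[0,0,0]},{"offset":[0,0,0.4],"dr":[0,0,0]},{"offset":[0,0,0.35],"dr":[0,0,0]},{"offset":[0,0,0.2],"dr":[0,0,0]},{"offset":[0,0,0.12],"dr":[0,0,0]},{"offset":[0,0,0],"dr":[0,0,0]}]' 1 20
python3 -m creep '[{"offset":[0,0,0],"dr":[0,0,0]},{"offset":[0,0,0],"dr":[0,0,0]},{"offset":[0,0,0],"dr":[0,0,0]},{"offset":[0,0,0],"dr":[0,0,0]},{"offset":[0,0,0],"dr":[0,0,0]},{"offset":[0,0,0],"dr":[0,0,0]},{"offset":[0,0,0],"dr":[0,0,0]},{"offset":[0,0,0],"dr":[0,0,0]}]' 0 20
python3 - <<'E'
from h import *
for n in("scene","side"):
  im=robot.capture(n);cv2.imwrite(f"pics/{n}11.png",im[:,:,::-1])
a=cv2.imread("pics/scene11.png")[160:240,280:360];b=cv2.imread("pics/side11.png")[135:215,295:375]
f=lambda i:cv2.resize(i,None,fx=5,fy=5,interpolation=cv2.INTER_CUBIC)
cv2.imwrite("pics/c11.png",np.hstack([f(a),f(b)]))
E
```

```text
time: 41.1
eef_pos: [663.4, -21.1, 125.6]
ee_rot: [[-0.152, 0.988, -0.0], [0.988, 0.152, 0.0], [0.0, -0.0, -1.0]]
ft_force: [-0.2, -0.6, 0.3]
finger_gap: 85.4
grip_force: 0.0
time: 42.1
eef_pos: [663.4, -21.2, 125.7]
ee_rot: [[-0.152, 0.988, -0.0], [0.988, 0.152, -0.0], [0.0, -0.0, -1.0]]
ft_force: [-0.7, 0.2, -0.2]
finger_gap: 42.7
grip_force: 7.1
```

View pics/c11.png

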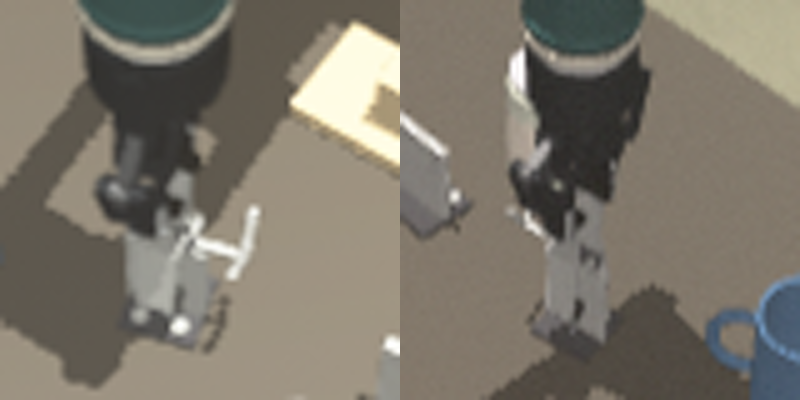

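Both jaws are parted (gap 42.7 mm, 7 N), so I'll lift straight up.

```bash
python3 -m creep '[{"offset":[0,0,-0.1],"dr":[0,0,0]},{"offset":[0,0,-0.2],"dr":[0,0,0]},{"offset":[0,0,-0.3],"dr":[0,0,0]},{"offset":[0,0,-0.3],"dr":[0,0,0]},{"offset":[0,0,-0.3],"dr":[0,0,0]},{"offset":[0,0,-0.3],"dr":[0,0,0]},{"offset":[0,0,-0.2],"dr":[0,0,0]},{"offset":[0,0,-0.1],"dr":[0,0,0]},{"offset":[0,0,0],"dr":[0,0,0.31]},{"offset":[0,0,0],"dr":[0,0,0.31]},{"offset":[0,0,0],"dr":[0,0,0.31]},{"offset":[0,0,0],"dr":[0,0,0.31]},{"offset":[0,0,0],"dr":[0,0,0]},{"offset":[0,0,0],"dr":[0,0,0]}]'
python3 - <<'E'
from h import *
go(666.8,188,127,-1.9)
E
```

```text
time: 43.95
eef_pos: [663.2, -21.2, 233.3]
ee_rot: [[0.032, 0.999, -0.001], [0.999, -0.032, 0.0], [0.0, -0.001, -1.0]]
ft_force: [0.5, 0.2, -1.5]
finger_gap: 43.1
grip_force: 6.8
t 44.0 pos [663.2 -21.2 233.3] yaw -1.8 gap 43.1 | shift now [ 3.49 -0.05  1.77] shift after turn [ 3.49 -0.06  1.77] turn 0.01 tilt [-0.001  0.   ]
```

```bash
python3 -m creep '[{"offset":[0.2,0,0],"dr":[0,0,0]},{"offset":[0.4,-0.01,0],"dr":[0,0,0]},{"offset":[0.5,-0.01,0],"dr":[0,0,0]},{"offset":[0.5,-0.01,0],"dr":[0,0,0]},{"offset":[0.5,-0.01,0],"dr":[0,0,0]},{"offset":[0.5,-0.01,0],"dr":[0,0,0]},{"offset":[0.5,0,0],"dr":[0,0,0]},{"offset":[0.29,0,0],"dr":[0,0,0]},{"offset":[0.1,0,0],"dr":[0,0,0]},{"offset":[0,0,0],"dr":[0,0,0]},{"offset":[0,0,0],"dr":[0,0,0]}]'
python3 - <<'E'
from h import *
go(666.8,188,127,-1.9)
im=robot.capture("wrist");cv2.imwrite("pics/w12.png",im[:,:,::-1])
for n in("scene","side"):
  im=robot.capture(n);cv2.imwrite(f"pics/{n}12.png",im[:,:,::-1])
a=cv2.imread("pics/scene12.png")[170:270,335:415];b=cv2.imread("pics/side12.png")[85:185,255:335];c=cv2.imread("pics/w12.png")[40:290,240:420]
f=lambda i:cv2.resize(i,(320,400),interpolation=cv2.INTER_CUBIC)
cv2.imwrite("pics/c12.png",cv2.resize(np.hstack([f(a),f(b),cv2.resize(c,(288,400))]),(800,345)))
E
```

```text
time: 45.32
eef_pos: [667.3, 187.2, 233.6]
ee_rot: [[0.034, 0.999, -0.0], [0.999, -0.034, -0.0], [-0.0, -0.0, -1.0]]
ft_force: [-0.8, 0.6, -2.1]
finger_gap: 42.9
grip_force: 6.8
t 45.3 pos [667.3 187.2 233.6] yaw -1.9 gap 42.9 | shift now [ 0.01 -0.01  1.78] shift after turn [ 0.01 -0.01  1.78] turn -0.0 tilt [-0. -0.]
```

View pics/c12.png

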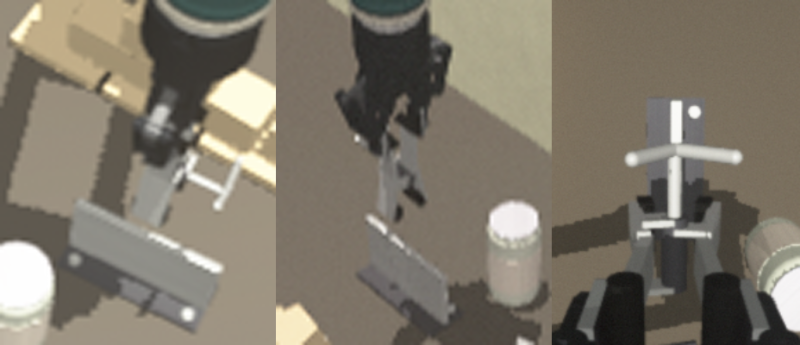

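The clip hangs upright with its jaws parted, and the plate edge (wrist crop x≈676) lies midway between them. Now I'll lower it.

```bash
python3 -m creep '[{"offset":[0.01,-0.01,0.2],"dr":[0,0,0]},{"offset":[0,0,0.3],"dr":[0,0,0]},{"offset":[0,0,0.3],"dr":[0,0,0]},{"offset":[0,0,0.2],"dr":[0,0,0]},{"offset":[0,0,0.2],"dr":[0,0,0]},{"offset":[0,0,0.2],"dr":[0,0,0]},{"offset":[0,0,0.15],"dr":[0,0,0]},{"offset":[0,0,0.1],"dr":[0,0,0]},{"offset":[0,0,0.08],"dr":[0,0,0]},{"offset":[0,0,0.04],"dr":[0,0,0]},{"offset":[0,0,0],"dr":[0,0,0]}]'

```

```text
time: 46.85
eef_pos: [666.7, 188.8, 127.5]
ee_rot: [[0.033, 0.999, -0.0], [0.999, -0.033, 0.0], [0.0, -0.0, -1.0]]
ft_force: [-0.3, -0.5, -2.0]
finger_gap: 42.6
grip_force: 6.8
```

```bash
python3 -m creep '[{"offset":[0,0,0],"dr":[0,0,0]},{"offset":[0,0,0],"dr":[0,0,0]},{"offset":[0,0,0],"dr":[0,0,0]},{"offset":[0,0,0],"dr":[0,0,0]},{"offset":[0,0,0],"dr":[0,0,0]},{"offset":[0,0,0],"dr":[0,0,0]},{"offset":[0,0,0],"dr":[0,0,0]}]' 1
python3 -m creep '[{"offset":[0,0,-0.2],"dr":[0,0,0]},{"offset":[0,0,-0.4],"dr":[0,0,0]},{"offset":[0,0,-0.6],"dr":[0,0,0]},{"offset":[0,0,-0.8],"dr":[0,0,0]},{"offset":[-0.6,-0.5,0],"dr":[0,0,0]},{"offset":[-0.6,-0.5,0],"dr":[0,0,0]},{"offset":[-0.6,-0.5,0],"dr":[0,0,0]},{"offset":[-0.6,-0.5,0],"dr":[0,0,0]},{"offset":[-0.6,-0.5,0],"dr":[0,0,0]},{"offset":[-0.6,-0.5,0],"dr":[0,0,0]},{"offset":[-0.6,-0.3,0],"dr":[0,0,0]},{"offset":[0,0,0],"dr":[0,0,0]},{"offset":[0,0,0],"dr":[0,0,0]}]' 1
python3 - <<'E'
from h import *
for n in("scene","side"):
  im=robot.capture(n);cv2.imwrite(f"pics/{n}13.png",im[:,:,::-1])
a=cv2.imread("pics/scene13.png")[140:280,330:470];b=cv2.imread("pics/side13.png")[110:250,200:340]
f=lambda i:cv2.resize(i,(400,400),interpolation=cv2.INTER_CUBIC)
cv2.imwrite("pics/c13.png",np.hstack([f(a),f(b)]))
E
```

```text
time: 47.72
eef_pos: [666.7, 188.8, 127.4]
ee_rot: [[0.033, 0.999, -0.0], [0.999, -0.033, 0.0], [0.0, -0.0, -1.0]]
ft_force: [0.4, -1.0, -0.0]
finger_gap: 85.2
grip_force: 0.0
time: 49.35
eef_pos: [461.2, -56.4, 248.2]
ee_rot: [[0.034, 0.999, 0.002], [0.999, -0.034, 0.0], [0.0, 0.002, -1.0]]
ft_force: [0.4, 0.1, 0.3]
finger_gap: 85.8
grip_force: 0.0
```

View pics/c13.png

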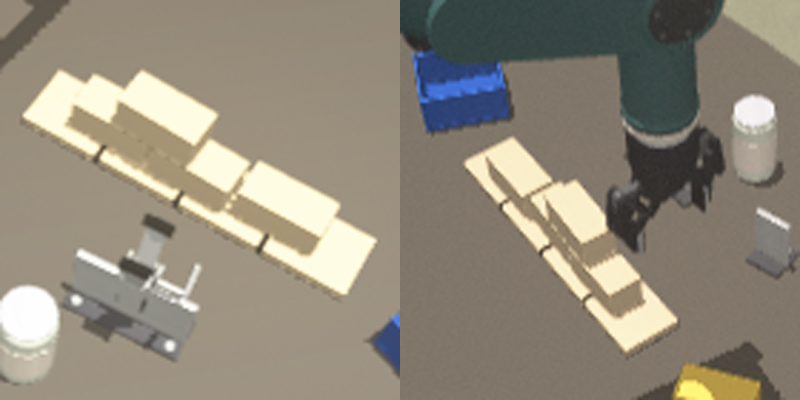

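```bash
python3 - <<'E'
from h import *
print(cast("scene",[(385.3,218.8),(378.3,233.8)],151).round(1).tolist())
for n in("scene","side"):
  im=cv2.imread(f"pics/{n}13.png")[:,:,::-1].copy()
  for z in (48,63,111):
    for v in (205,225,240):
      for r in tops(n,im,v,z):
        if 350<r[1]<800 and -500<r[2]<420 and r[3]<110 and r[4]<60: print(n,z,v,r)
E
```

```text
[[641.6, 191.6, 151.0], [692.2, 191.9, 151.0]]
scene 48 205 ([408.0, 216.0], 538.0, 237.9, 93, 30, 82.4)
scene 48 205 ([379.0, 201.0], 533.0, 138.9, 92, 16, 80.0)
scene 48 225 ([407.0, 217.0], 544.2, 237.7, 91, 18, 82.4)
scene 48 225 ([378.0, 201.0], 532.9, 138.6, 92, 14, 81.4)
scene 48 240 ([408.0, 217.0], 544.0, 237.2, 90, 17, 82.4)
scene 63 205 ([408.0, 216.0], 547.3, 238.5, 92, 30, 82.4)
scene 63 205 ([379.0, 201.0], 542.4, 140.8, 91, 16, 80.0)
scene 63 225 ([407.0, 217.0], 553.4, 238.2, 90, 17, 82.4)
scene 63 225 ([378.0, 201.0], 542.3, 140.5, 90, 14, 81.4)
scene 63 240 ([408.0, 217.0], 553.2, 237.8, 89, 17, 82.4)
scene 111 205 ([408.0, 216.0], 577.1, 240.2, 88, 28, 82.4)
scene 111 205 ([379.0, 201.0], 572.4, 147.0, 87, 15, 80.0)
scene 111 225 ([407.0, 217.0], 582.9, 239.9, 85, 17, 82.4)
scene 111 225 ([378.0, 201.0], 572.3, 146.7, 86, 13, 81.4)
scene 111 240 ([408.0, 217.0], 582.7, 239.5, 85, 16, 82.4)
side 48 205 ([274.0, 205.0], 474.4, 78.5, 55, 48, 80.3)
side 48 205 ([257.0, 204.0], 433.2, 120.7, 93, 18, 80.6)
side 48 205 ([244.0, 189.0], 448.0, 218.5, 92, 21, 82.3)
side 48 
[... 376 characters left out ...]
1, 21, 82.3)
side 63 225 ([275.0, 206.0], 467.1, 67.4, 50, 47, 81.8)
side 63 225 ([257.0, 204.0], 426.1, 109.6, 90, 17, 80.6)
side 63 225 ([244.0, 189.0], 440.7, 208.0, 89, 19, 86.1)
side 63 240 ([274.0, 205.0], 467.1, 65.6, 44, 43, -11.0)
side 111 205 ([274.0, 205.0], 444.5, 37.3, 52, 46, 80.3)
side 111 205 ([257.0, 204.0], 405.1, 77.6, 89, 17, 80.6)
side 111 205 ([244.0, 189.0], 419.3, 171.2, 88, 20, 82.3)
side 111 225 ([275.0, 206.0], 444.3, 36.0, 48, 45, 81.8)
side 111 225 ([257.0, 204.0], 404.7, 76.8, 87, 17, 80.6)
side 111 225 ([244.0, 189.0], 418.8, 171.9, 86, 19, 86.1)
side 111 240 ([274.0, 205.0], 444.3, 34.2, 43, 42, -11.0)
side 111 240 ([259.0, 183.0], 474.0, 147.3, 100, 58, 84.6)
```

```bash
python3 - <<'E'
from h import *
print(cast("scene",[(388.1,177.4)],111).round(1),cast("side",[(262.3,184.9)],111).round(1),proj("scene",[(478.8,139.2,111),(478.8,139.2,87)]),robot.observe()['time'])
robot.hand_in()
E
```

```text
[[481.8 142.4 111. ]] [[475.7 136.4 111. ]] [[387.46753836 176.27450877]
 [386.38514804 180.7775259 ]] 49.45
the job is handed in; nothing more can be done
```

I laid all four loose fire blocks in running bond: one over each of the three slab joints, and the fourth on the second course over the joint between the right and middle blocks. The clip is on the wide plate, jaws parted and then shut over its top edge within about 5 mm of its middle; I never touched the spray can, mug or bin, and handed the job in at 49.5 s without seeing a verdict.

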